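Sweep loose bottle caps into the cap bay

TASK

Clear the three loose orange screw caps off the laboratory bench: sweep them with the fingers along the bench top into the blue-floored bay with the low white walls, through its open side, until every cap lies flat and wholly inside. Only push the caps, do not pick them up or lift them, and do not shift or knock over the vial, the amber bottle or the other things standing about.

Things in the scene. Friction and masses are not known exactly. Their poses are not given: they have to be found in the camera images.
- cap1: loose orange ribbed screw cap lying flat on the bench, a solid disc 32 mm in diameter and 16 mm high, about 10 to 18 g, slides freely (does not stick). Origin at its centre, 8 mm above the bench, z up; its yaw means nothing. It starts anywhere in a scattered group with the other two caps, the vial and the reagent bottle
- cap2: loose orange ribbed screw cap lying flat on the bench, a solid disc 32 mm in diameter and 16 mm high, about 10 to 18 g, slides freely (does not stick). Origin at its centre, 8 mm above the bench, z up; its yaw means nothing. It starts anywhere in a scattered group with the other two caps, the vial and the reagent bottle
- cap3: loose orange ribbed screw cap lying flat on the bench, a solid disc 32 mm in diameter and 16 mm high, about 10 to 18 g, slides freely (does not stick). Origin at its centre, 8 mm above the bench, z up; its yaw means nothing. It starts anywhere in a scattered group with the other two caps, the vial and the reagent bottle
- bay: the cap bay, fixed: a U of three white walls, 6 mm thick, 24 mm high, around a blue floor level with the bench (no sill). Inside 160 mm wide (its x, -80 to 80 mm) and 110 mm deep (its y, from the back wall at -55 to the open side at +55 mm). Origin: centre of the blue floor; +y points out of the open side, roughly to the robot's left, where the caps are. Two 3 mm screw tabs behind the back wall
- vial: small clear glass vial with a white lid, upright, 28 mm in diameter, 45 mm high, 50 to 85 g, standing among the caps. Origin at the centre of its underside. Leave alone.
- reagent: amber reagent bottle with a blue cap and a paper label, upright, 36 mm in diameter, 58 mm high, 120 g, standing among the caps. Origin at the centre of its underside. Leave alone.
- mouse: grey computer mouse, 100 mm (x) by 58 mm (y), 33 mm high, to the left. Origin at the centre of its underside. Leave alone.
- phone: black phone with a dark blue screen lying flat, 150 mm (x) by 72 mm (y), 9 mm thick, to the left. Origin at the centre of its underside. Leave alone.
- tipbox: clear pipette tip box with a yellow top, 80 mm (x) by 120 mm (y), 60 mm high, to the right, beyond the bay's back wall. Origin at the centre of its underside. Leave alone.

How it is judged:
At the end, for the whole second after the job is handed in: all three caps lie flat and at rest inside the bay's walls, each wholly past the open side (a cap may stick out by at most 6 mm: its centre is at least 10 mm inside the line of the open side) (x of cap1 in the frame of bay between -0.072 and 0.072 m and y of cap1 in the frame of bay between -0.06 and 0.045 m and height (world z) of each of cap1, cap2, cap3 below 0.013 m and linear speed of each of cap1, cap2, cap3 below 0.01 m/s and x of cap2 in the frame of bay between -0.072 and 0.072 m and y of cap2 in the frame of bay between -0.06 and 0.045 m and x of cap3 in the frame of bay between -0.072 and 0.072 m and y of cap3 in the frame of bay between -0.06 and 0.045 m); the robot touches nothing.
It fails at once if a cap is lifted off the bench (its centre rises above 24 mm; it is 8 mm when the cap lies flat) (height (world z) of any of cap1, cap2, cap3 above 0.024 m).
It fails at once if the vial or the amber bottle is pushed more than 15 mm or tipped more than 20 degrees (distance of any of vial, reagent from where it was at the start of the episode above 0.015 m or angle between any of vial, reagent's own z axis and vertical above 0.35 rad).
It fails at once if the mouse, the phone or the tip box is pushed more than 15 mm (distance of any of mouse, phone, tipbox from where it was at the start of the episode above 0.015 m).
It also fails if it takes over 64 s, if anything falls off the work surface, if the arm or the gripper's body presses on something with over 40 N, if the wrist force passes 120 N, or if a joint passes its speed limit or range.

ROBOT

A 6-joint arm with a two-finger parallel gripper is mounted at the origin on the work surface. World frame = base frame: x ahead of the robot, y to its left, z up, the work surface at z = 0. Lengths are in m, angles in rad, forces in N, time in s.
With the tool pointing down it reaches from about 0.425 to 0.95 m from the base axis. Payload 3.5 kg.
Tool frame: the origin (TCP) lies between the finger pads; the fingertips stand 19 mm ahead of it and the grasp point (between the pads) is the TCP; z points along the fingers, y is the line along which they close (so a half turn about z gives the same grasp; the last joint's range is limited). The gripper opens to 85 mm and grips with 20 to 120 N. Pads are 22 mm wide; open, the fingers measure 114 mm over their backs; the gripper's body (76 mm by 85 mm) begins 54 mm behind the grasp point. The pads swing forward as they close: fully open they stand 13 mm farther back than shut.
Start: joints at [0.954, 0.286, 1.577, -0, 1.279, -0.15], TCP at [0.304, 0.603, 0.25] pointing down, gripper open.
Joint ranges: [-2.77, 2.77], [-0.9, 2.22], [0.21, 2.48], [-1.53, 4.67], [0.24, 2.81], [-2.84, 2.84]. Speed limits (rad/s): [2.79, 2.79, 3.14, 3.14, 3.14, 3.14].

INTERFACE

Orientations are given as a unit quaternion [x, y, z, w].
In Python, from plant import monitor, eyes, ctrl gives the robot as it stands.
- The arm moves only by the shell command python3 -m handwheel 'ROWS' [FORCE]. ROWS is JSON, a list of rows, each a list of 7 numbers: the shift along the tool's x, y, z in units of 40 cm (1.0 is 40 cm), then the turn, a rotation vector about the tool's x, y, z in units of pi rad (1.0 is pi rad), then the opening, from -1 (shut) to 1 (fully open). A call has 1 to 12 rows; each row is the pose to reach, as a shift and turn from the pose commanded when the call began, along the tool's axes at that moment, turning the shorter way round; what a row does not reach only later rows make up. A row lasts 1/8 s, in which the tool goes at most 62.5 mm and 10.7 degrees, less where a joint would pass 70% of its speed; a pose out of reach is approached as far as the arm can. A call with a number of a shift or a turn outside -1 to 1 is refused whole. A call with a gripper value outside its range is refused whole. The fingers move at their own pace and stop on an object; FORCE is the grip in N (left out, the last holds). Time passes only in rows, so rows that repeat a pose let the fingers close. It gives the time, the measured TCP pose, the force, the opening and the grip force at its end, in the units of the state.
- monitor.get_state(): the state, without advancing time (a new reading comes with each control period).
- eyes.read_camera(name): name is "side" or "top" or "wrist"; returns the picture (420x560x3 uint8, red, green, blue); there is no depth.
- eyes.camera_params(name): a dict with "K" (3x3 intrinsics, pixels), "R" (3x3) and "t" (3): a world point X has camera coordinates R X + t. Camera axes: x right, y down, z forward; pixel columns grow to the right and rows downward; lengths in m; the calibration is good to about 2 mm. The wrist camera is an equidistant fisheye: a pixel r from the principal point sees the ray r / f radians off the axis. A picture is of the moment at which its call begins: read the wrist's pose just before it. camera_params takes no time and is no camera call; for the wrist camera it gives the pose at the moment of the call.
- ctrl.sign_off(): hands the job in; it is judged then, once.
The state is a dict: "time": time; "qpos": joint angles; "dq": joint speeds; "joint_efforts": joint torques, N m; "eef_pos": TCP position; "tcp_rot": TCP orientation; "contact_force": force on the tool from outside, world axes, zero at the start; "wrist_torque": the same for the moment, N m; "opening": opening from 0.0 (shut) to 1.0 (fully open); "finger_force": force on a finger pad.
Only numpy, scipy, OpenCV 4.12 (cv2) and the standard library are available. Lean on these libraries where they do the work, as an engineer would, in place of code of your own. Each camera call takes 0.05 s, during which the arm holds its last target. There are 200 camera calls.

## Working session

There is one attempt and no reset: what is moved stays moved. The work goes in short steps, Python scripts to look and compute and a shell command to move; the robot and the scene stay as the last step left them, time stands still between calls to the robot, and variables do not carry over. Pictures are saved under pics/ and viewed, at most 10 in all, crops included, and the job is handed in when it is done.

```bash
mkdir -p pics; ls; python3 - <<'E'
from plant import monitor, eyes
import cv2
s=monitor.get_state();print(s['time'],s['eef_pos'],s['tcp_rot'],s['opening'])
for n in('top','side'):
    im=eyes.read_camera(n);cv2.imwrite(f'pics/{n}0.png',im[:,:,::-1]);p=eyes.camera_params(n);print(n,p['K'],p['R'],p['t'])
E
```

```text
pics
0.0 [0.30337641 0.60229316 0.24891556] [ 2.31273167e-01  9.72888136e-01 -1.09329525e-03 -4.50020613e-04] 0.9997638643186755
top [[455.51591943   0.         280.85259801]
 [  0.         455.51591943 203.62388993]
 [  0.           0.           1.        ]] [[-0.04242874 -0.9990828  -0.00577544]
 [-0.9778376   0.04271133 -0.20496189]
 [ 0.20502057 -0.00304883 -0.97875292]] [-0.01613524  0.57052257  1.14156938]
side [[532.98770085   0.         289.48562682]
 [  0.         532.98770085 207.3163451 ]
 [  0.           0.           1.        ]] [[-0.97527639 -0.22056126 -0.01373653]
 [-0.12657395  0.60847485 -0.78341393]
 [ 0.1811491  -0.76230643 -0.62134846]] [0.55012866 0.14484794 1.28743493]
```

View pics/top0.png

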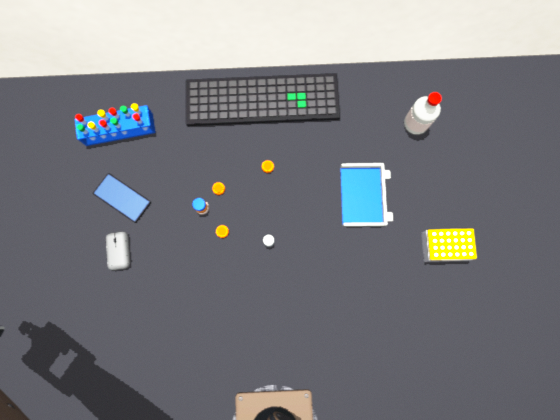

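View pics/side0.png

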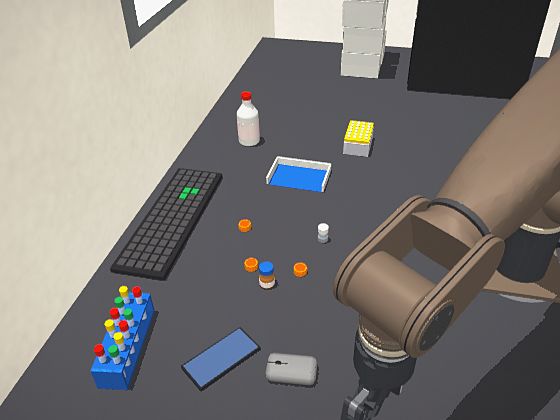

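Top view: caps at (268,166), (218,188), (222,231); bottle (199,204), vial (268,241), bay at x 341–386, y 165–226. In the side view the caps are at (245,226), (251,265), (300,270). I'll enlarge both.

```bash
python3 - <<'E'
import cv2
a=cv2.imread('pics/top0.png')[150:260,180:400];b=cv2.imread('pics/side0.png')[145:295,230:350]
cv2.imwrite('pics/t1.png',cv2.resize(a,None,fx=3.6,fy=3.6,interpolation=cv2.INTER_CUBIC))
cv2.imwrite('pics/s1.png',cv2.resize(b,None,fx=4,fy=4,interpolation=cv2.INTER_CUBIC))
E
```

```text
(no output)
```

View pics/t1.png

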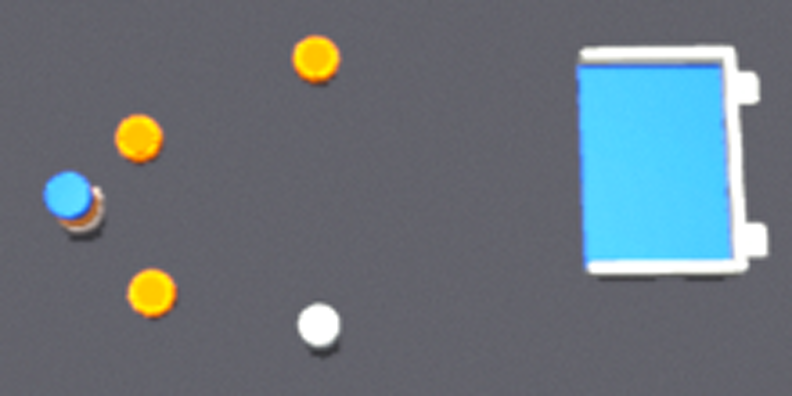

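View pics/s1.png

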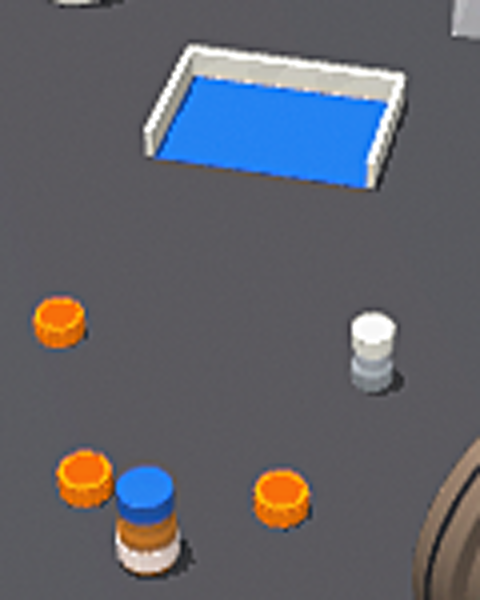

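Enlarged, the cap tops are at top-crop (316,59), (139,138), (152,293), the vial lid at (319,326) and the bottle cap at (69,195). The same things in the side crop are at (60,310), (85,466), (283,485), (374,324) and (146,481). The bay's open floor corners are at about (580,66) and (588,262) in the top crop, (157,158) and (366,187) in the side crop.

```bash
cat > h.py <<'E'
import numpy as np, cv2
from plant import eyes
C={n:eyes.camera_params(n) for n in('top','side')}
P={n:c['K']@np.c_[c['R'],c['t']] for n,c in C.items()}
def tri(a,b): X=cv2.triangulatePoints(P['top'],P['side'],np.float64(a),np.float64(b));return X[:3,0]/X[3,0]
def plane(n,p,z):
    c=C[n];d=c['R'].T@np.linalg.solve(c['K'],[*p,1]);o=-c['R'].T@c['t'];return (o+d*(z-o[2])/d[2])[:2]
E
python3 - <<'E'
from h import *
np.set_printoptions(precision=4,suppress=True)
D={'A':((316,59),(60,310)),'B':((139,138),(85,466)),'C':((152,293),(283,485)),'vial':((319,326),(374,324)),'bot':((69,195),(146,481)),'bayfar':((580,66),(157,158)),'baynear':((588,262),(366,187))}
H=dict(A=.016,B=.016,C=.016,vial=.045,bot=.058,bayfar=0,baynear=0)
for k,(a,b) in D.items():
    a=np.array(a)/3.6+[179.64,149.64];b=np.array(b)/4+[229.6,144.6]
    print(k,tri(a,b),plane('top',a,H[k]),plane('side',b,H[k]))
E
```

```text
A [ 0.6867 -0.008   0.0178] [ 0.6867 -0.008 ] [ 0.6879 -0.0101]
B [0.6302 0.1295 0.0171] [0.6298 0.1296] [0.631  0.1284]
C [0.5096 0.1213 0.0179] [0.5097 0.1216] [0.5101 0.1195]
vial [ 0.4765 -0.0035  0.046 ] [ 0.4757 -0.0035] [ 0.4772 -0.0048]
bot [0.5784 0.1756 0.0595] [0.5785 0.1758] [0.5789 0.1741]
bayfar [ 0.676  -0.2139 -0.0026] [ 0.6767 -0.2135] [ 0.6739 -0.2102]
baynear [ 0.5194 -0.2091 -0.002 ] [ 0.5216 -0.2088] [ 0.5172 -0.2062]
```

```bash
python3 -m handwheel '[[-0.75,-0.39,0.125,0,0,0.351,-0.58],[-0.75,-0.39,0.125,0,0,0.351,-0.58],[-0.75,-0.39,0.125,0,0,0.351,-0.58],[-0.75,-0.39,0.125,0,0,0.351,-0.58],[-0.75,-0.39,0.125,0,0,0.351,-0.58],[-0.75,-0.39,0.125,0,0,0.351,-0.58],[-0.75,-0.39,0.125,0,0,0.351,-0.58],[-0.75,-0.39,0.125,0,0,0.351,-0.58],[-0.75,-0.39,0.125,0,0,0.351,-0.58],[-0.75,-0.39,0.125,0,0,0.351,-0.58]]'
```

```text
time: 1.35
eef_pos: [0.5008, 0.3295, 0.2005]
tcp_rot: [0.706, 0.708, 0.0, 0.0]
contact_force: [0.4, -0.3, 0.6]
opening: 0.209
finger_force: 0.0
```

```bash
python3 -m handwheel '[[-0.7,0.48,0.25,0,0,0,-0.58],[-0.7,0.48,0.25,0,0,0,-0.58],[-0.7,0.48,0.25,0,0,0,-0.58],[-0.7,0.48,0.25,0,0,0,-0.58],[-0.7,0.48,0.25,0,0,0,-0.58],[-0.7,0.48,0.25,0,0,0,-0.58],[-0.7,0.48,0.25,0,0,0,-0.58],[-0.7,0.48,0.36,0,0,0,-0.58],[-0.7,0.48,0.4,0,0,0,-0.58],[-0.7,0.48,0.43,0,0,0,-0.58],[-0.7,0.48,0.43,0,0,0,-0.58]]'; python3 - <<'E'
from plant import eyes
import cv2,numpy as np
b=eyes.read_camera('side')[145:295,215:350,::-1];w=eyes.read_camera('wrist')[:,:,::-1]
b=cv2.resize(b,None,fx=2.8,fy=2.8,interpolation=cv2.INTER_CUBIC);
w=cv2.resize(w,(420,315))
c=np.zeros((420,800,3),'u1');c[:,:378]=b;c[:315,380:]=w;cv2.imwrite('pics/m1.png',c)
E
```

```text
time: 2.72
eef_pos: [0.6934, 0.0495, 0.0281]
tcp_rot: [0.706, 0.708, -0.0, -0.0]
contact_force: [-0.1, -0.0, -0.3]
opening: 0.21
finger_force: 0.0
```

View pics/m1.png

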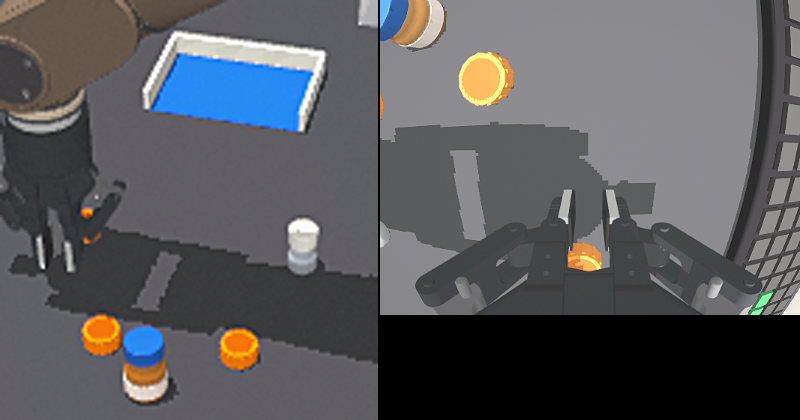

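A's cap sits just ahead of and centred between the fingers (wrist picture about (585,255)). The gripper links spread wide at height, so I'll keep them clear of the bottle and vial. Pushing A now.

```bash
python3 -m handwheel '[[-0.04,-0.005,0.007,0,0,0,-0.58],[-0.08,-0.01,0.007,0,0,0,-0.58],[-0.12,-0.017,0.007,0,0,0,-0.58],[-0.16,-0.024,0.007,0,0,0,-0.58],[-0.2,-0.031,0.007,0,0,0,-0.58],[-0.24,-0.038,0.007,0,0,0,-0.58],[-0.28,-0.045,0.007,0,0,0,-0.58],[-0.32,-0.052,0.007,0,0,0,-0.58],[-0.36,-0.059,0.007,0,0,0,-0.58],[-0.4,-0.066,0.007,0,0,0,-0.58],[-0.44,-0.073,0.007,0,0,0,-0.58],[-0.48,-0.08,0.007,0,0,0,-0.58]]'
python3 -m handwheel '[[-0.04,-0.007,0,0,0,0,-0.58],[-0.08,-0.014,0,0,0,0,-0.58],[-0.12,-0.021,0,0,0,0,-0.58],[-0.16,-0.028,0,0,0,0,-0.58],[-0.2,-0.035,0,0,0,0,-0.58],[-0.22,-0.04,0,0,0,0,-0.58],[-0.23,-0.04,0,0,0,0,-0.58],[-0.23,-0.04,0,0,0,0,-0.58],[-0.18,-0.04,0,0,0,0,-0.58],[-0.16,-0.04,-0.05,0,0,0,-0.58],[-0.16,-0.04,-0.15,0,0,0,-0.58],[-0.16,-0.04,-0.25,0,0,0,-0.58]]'
cat > caps.py <<'E'
from h import *
im=eyes.read_camera('top');h=cv2.cvtColor(im,cv2.COLOR_RGB2HSV)
m=cv2.inRange(h,(8,150,100),(28,255,255));m[:140]=0;m[245:]=0;m[:,:180]=0;m[:,400:]=0
n,_,s,c=cv2.connectedComponentsWithStats(m)
for i in range(1,n):
    if s[i,4]>20: print(s[i,4],c[i].round(1),plane('top',c[i],.012).round(4))
E
python3 caps.py
```

```text
time: 4.32
eef_pos: [0.6618, -0.1444, 0.0255]
tcp_rot: [0.707, 0.708, -0.0, -0.0]
contact_force: [-0.2, 0.5, 0.4]
opening: 0.213
finger_force: 0.2
time: 5.82
eef_pos: [0.6464, -0.2059, 0.1279]
tcp_rot: [0.706, 0.708, 0.0, 0.0]
contact_force: [-1.2, 1.0, 0.8]
opening: 0.215
finger_force: 0.0
136 [218.2 188. ] [0.6307 0.1303]
139 [221.9 230.9] [0.5106 0.1219]
```

```bash
python3 -m handwheel '[[0.948,0.022,0,0,0,0.167,-0.58],[0.948,0.022,0,0,0,0.167,-0.58],[0.948,0.022,0,0,0,0.167,-0.58],[0.948,0.022,0,0,0,0.167,-0.58],[0.948,0.022,0,0,0,0.167,-0.58],[0.948,0.022,0,0,0,0.167,-0.58],[0.948,0.022,0,0,0,0.167,-0.58],[0.948,0.022,0.1,0,0,0.167,-0.58],[0.948,0.022,0.18,0,0,0.167,-0.58],[0.948,0.022,0.23,0,0,0.167,-0.58],[0.948,0.022,0.256,0,0,0.167,-0.58],[0.948,0.022,0.256,0,0,0.167,-0.58]]'
python3 caps.py; python3 - <<'E'
from plant import eyes
import cv2,numpy as np
b=eyes.read_camera('side')[145:295,215:350,::-1];w=eyes.read_camera('wrist')[:,:,::-1]
b=cv2.resize(b,None,fx=2.8,fy=2.8,interpolation=cv2.INTER_CUBIC);
w=cv2.resize(w,(420,315))
c=np.zeros((420,800,3),'u1');c[:,:378]=b;c[:315,380:]=w;cv2.imwrite('pics/m2.png',c)
E
```

```text
time: 7.38
eef_pos: [0.6545, 0.1716, 0.0231]
tcp_rot: [0.866, 0.5, -0.0, -0.0]
contact_force: [0.3, 0.6, 0.7]
opening: 0.209
finger_force: 0.0
89 [358.6 176.9] [ 0.6455 -0.2594]
139 [218.1 188.1] [0.6306 0.1307]
140 [221.9 231. ] [0.5105 0.122 ]
```

View pics/m2.png

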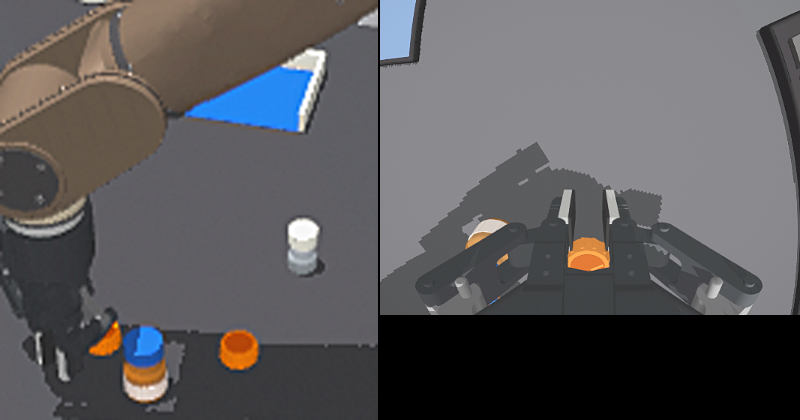

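A now reads (0.6455, -0.259), inside the bay. B is centred between the fingers; the bottle at wrist-picture (487,235) is close to the left link, so I'll shift a little away, go slowly and watch the force.

```bash
python3 -m handwheel '[[-0.02,0.012,-0.012,0,0,0,-0.58],[-0.045,0.012,-0.012,0,0,0,-0.58],[-0.07,0.012,-0.012,0,0,0,-0.58],[-0.1,0.012,-0.012,0,0,0,-0.58]]'
```

```text
time: 8.02
eef_pos: [0.638, 0.1341, 0.0279]
tcp_rot: [0.866, 0.5, -0.0, -0.0]
contact_force: [-0.1, -0.1, -0.6]
opening: 0.209
finger_force: 0.1
```

```bash
python3 -m handwheel '[[-0.042,0,0.004,0,0,0,-0.58],[-0.084,0,0.006,0,0,0,-0.58],[-0.125,0,0.006,0,0,-0.015,-0.58],[-0.16,0.015,0.006,0,0,-0.035,-0.58],[-0.195,0.03,0.006,0,0,-0.055,-0.58],[-0.23,0.045,0.006,0,0,-0.08,-0.58],[-0.266,0.059,0.006,0,0,-0.1,-0.58],[-0.3,0.075,0.006,0,0,-0.12,-0.58],[-0.334,0.091,0.006,0,0,-0.14,-0.58],[-0.368,0.107,0.006,0,0,-0.155,-0.58],[-0.402,0.123,0.006,0,0,-0.167,-0.58]]'
python3 caps.py
```

```text
time: 9.4
eef_pos: [0.6, -0.0301, 0.0253]
tcp_rot: [0.706, 0.708, -0.0, -0.0]
contact_force: [0.3, -0.8, -0.5]
opening: 0.211
finger_force: 0.0
89 [358.6 176.9] [ 0.6455 -0.2594]
123 [221.3 230.6] [0.5115 0.1236]
```

```bash
cat > wr.py <<'E'
import cv2
from plant import eyes
h=cv2.cvtColor(eyes.read_camera('wrist'),cv2.COLOR_RGB2HSV);n,_,s,c=cv2.connectedComponentsWithStats(cv2.inRange(h,(8,150,100),(28,255,255)))
for i in range(1,n):
    if s[i,4]>60: print('wrist',s[i],c[i].round())
E
python3 wr.py
python3 -m handwheel '[[-0.044,0,0,0,0,0,-0.58],[-0.088,0,0,0,0,0,-0.58],[-0.132,0,0,0,0,0,-0.58],[-0.176,0,0,0,0,0,-0.58],[-0.22,0,0,0,0,0,-0.58],[-0.264,0,0,0,0,0,-0.58],[-0.308,0,0,0,0,0,-0.58],[-0.352,0,0,0,0,0,-0.58],[-0.396,0,0,0,0,0,-0.58],[-0.44,0,0,0,0,0,-0.58],[-0.48,-0.002,0,0,0,0,-0.58],[-0.505,-0.004,0,0,0,0,-0.58]]'; python3 wr.py
```

```text
wrist [ 255  279   47   62 2286] [278. 310.]
time: 11.0
eef_pos: [0.5995, -0.2322, 0.0256]
tcp_rot: [0.707, 0.707, 0.0, 0.0]
contact_force: [0.3, -0.7, -0.4]
opening: 0.209
finger_force: 0.1
wrist [ 256  278   45   62 2267] [278. 310.]
wrist [341 284  48  21 558] [362. 293.]
```

```bash
python3 -m handwheel '[[0.06,0,0,0,0,0,-0.58],[0.08,0,-0.12,0,0,0,-0.58],[0.1,0,-0.25,0,0,0,-0.58],[0.99,-0.286,-0.25,0,0,-0.167,-0.58],[0.99,-0.286,-0.25,0,0,-0.167,-0.58],[0.99,-0.286,-0.25,0,0,-0.167,-0.58],[0.99,-0.286,-0.25,0,0,-0.167,-0.58],[0.99,-0.286,-0.25,0,0,-0.167,-0.58],[0.99,-0.286,-0.25,0,0,-0.167,-0.58],[0.99,-0.286,-0.25,0,0,-0.167,-0.58],[0.99,-0.286,-0.25,0,0,-0.167,-0.58],[0.99,-0.286,-0.25,0,0,-0.167,-0.58]]'
python3 caps.py; python3 wr.py
```

```text
time: 12.55
eef_pos: [0.4848, 0.1641, 0.1255]
tcp_rot: [0.5, 0.866, -0.0, 0.0]
contact_force: [0.0, 0.1, 0.3]
opening: 0.209
finger_force: 0.0
89 [358.6 176.9] [ 0.6455 -0.2594]
92 [358.9 193.2] [ 0.599  -0.2567]
138 [222. 231.] [0.5105 0.1218]
wrist [259 244  39  30 276] [277. 252.]
wrist [264 256  31  27 617] [279. 269.]
```

```bash
python3 -m handwheel '[[0,0,0.1,0,0,0,-0.58],[0,0,0.18,0,0,0,-0.58],[0,0,0.23,0,0,0,-0.58],[0,0,0.25,0,0,0,-0.58],[-0.03,0,0.25,0,0,0,-0.58],[-0.06,0,0.25,0,0,0,-0.58],[-0.09,0,0.25,0,0,0,-0.58],[-0.12,0,0.25,0,0,0,-0.58],[-0.155,0,0.25,0,0,0,-0.58],[-0.19,0,0.25,0,0,0,-0.58],[-0.225,0,0.25,0,0,0,-0.58],[-0.265,0,0.25,0,0,0,-0.58]]'; python3 wr.py
```

```text
time: 14.15
eef_pos: [0.5382, 0.0723, 0.0254]
tcp_rot: [0.499, 0.867, -0.0, -0.0]
contact_force: [-0.7, 1.4, 0.3]
opening: 0.205
finger_force: 0.2
wrist [ 256  278   45   61 2182] [278. 309.]
```

```bash
python3 -m handwheel '[[-0.035,-0.007,0,0,0,0.015,-0.58],[-0.067,-0.016,0,0,0,0.035,-0.58],[-0.1,-0.025,0,0,0,0.055,-0.58],[-0.13,-0.035,0,0,0,0.08,-0.58],[-0.168,-0.056,0,0,0,0.1,-0.58],[-0.206,-0.077,0,0,0,0.12,-0.58],[-0.245,-0.098,0,0,0,0.145,-0.58],[-0.283,-0.12,0,0,0,0.167,-0.58],[-0.316,-0.139,0,0,0,0.167,-0.58],[-0.348,-0.158,0,0,0,0.167,-0.58]]'; python3 wr.py
```

```text
time: 15.45
eef_pos: [0.5529, -0.0801, 0.0255]
tcp_rot: [0.707, 0.708, -0.0, -0.0]
contact_force: [-0.2, 0.0, 0.3]
opening: 0.211
finger_force: 0.0
wrist [ 256  278   45   62 2275] [278. 310.]
```

Now to y = -0.232 (-0.38 units), then back off and lift.

```bash
python3 -m handwheel '[[-0.04,0,0,0,0,0,-0.58],[-0.08,0,0,0,0,0,-0.58],[-0.12,0,0,0,0,0,-0.58],[-0.16,0,0,0,0,0,-0.58],[-0.2,0,0,0,0,0,-0.58],[-0.24,0,0,0,0,0,-0.58],[-0.28,0,0,0,0,0,-0.58],[-0.32,0,0,0,0,0,-0.58],[-0.355,0,0,0,0,0,-0.58],[-0.375,0,0,0,0,0,-0.58],[-0.38,0,0,0,0,0,-0.58]]'
python3 -m handwheel '[[0.06,0,0,0,0,0,-0.58],[0.08,0,-0.12,0,0,0,-0.58],[0.1,0,-0.25,0,0,0,-0.58],[0.9,-0.1,-0.3,0,0,0,-0.58],[0.9,-0.1,-0.3,0,0,0,-0.58],[0.9,-0.1,-0.3,0,0,0,-0.58],[0.9,-0.1,-0.3,0,0,0,-0.58],[0.9,-0.1,-0.3,0,0,0,-0.58],[0.9,-0.1,-0.3,0,0,0,-0.58],[0.9,-0.1,-0.3,0,0,0,-0.58],[0.9,-0.1,-0.3,0,0,0,-0.58]]'
python3 caps.py; python3 - <<'E'
from plant import eyes
import cv2
cv2.imwrite('pics/end.png',cv2.resize(eyes.read_camera('top')[150:260,180:400,::-1],None,fx=3.6,fy=3.6,interpolation=cv2.INTER_CUBIC))
E
```

```text
time: 16.88
eef_pos: [0.5532, -0.2315, 0.0255]
tcp_rot: [0.707, 0.707, 0.0, -0.0]
contact_force: [0.3, 1.1, 0.3]
opening: 0.21
finger_force: 0.1
time: 18.25
eef_pos: [0.5127, 0.1282, 0.1453]
tcp_rot: [0.707, 0.707, -0.0, -0.0]
contact_force: [-0.0, -0.2, 0.3]
opening: 0.211
finger_force: 0.0
89 [358.6 176.9] [ 0.6455 -0.2594]
92 [358.9 193.2] [ 0.599  -0.2567]
91 [359.5 209.8] [ 0.5526 -0.2548]
```

View pics/end.png

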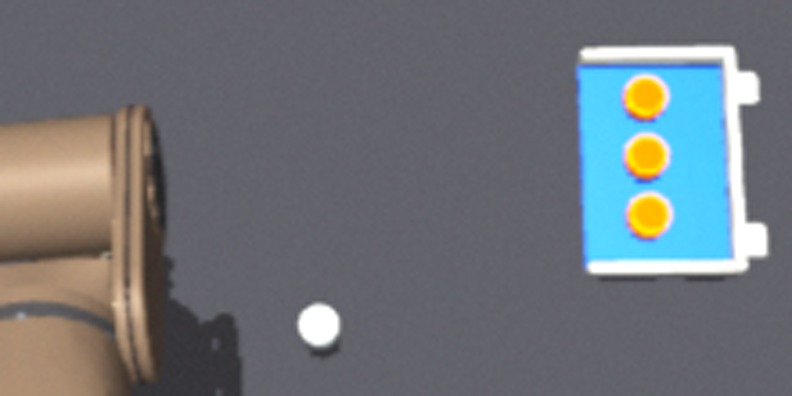

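All three caps lie flat in the bay at picture positions (645,97), (646,156) and (649,215). The vial at (319,326) has not moved, and the arm is clear.

```bash
python3 -c "
from plant import ctrl
print(ctrl.sign_off())"
```

```text
the job is handed in; nothing more can be done
None
```

I swept all three caps into the bay and handed the job in at about 18 s: they lie flat, centres about 45 mm past the open side, the vial has not moved, and I felt no contact near the amber bottle, though the arm hid it from the last picture.

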